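# Clamp the jar through the guard window

## Task

Clamp the jar in the guarded press: with closed fingers push the shutter pan fully open, reach through the guard's window and press the lever paddle all the way down so that it stays down, then push the shutter fully shut again. Push gently with the fingertips, never touch the guard itself, pinch or lift nothing, and leave the jar in the press and the things round it where they stand.

Things in the scene. Friction and masses are not known exactly. Their poses are not given: they have to be found in the camera images.
- press: table press on a dark base 140 x 270 x 12 mm; whole press 167 mm high, 177 mm with the shutter's rim. Origin: centre of the underside, on the worktop; z up, y along its long side, x across. It is fixed to the worktop, at another place and yaw in each run. Window end at -y, lever pivot at +y, jar in a nest at y = +40 mm.
- guard: the guard: grey painted top plate 130 x 264 mm, 4 mm thick, its top 160 mm above the worktop, on six posts, with clear panels closing the sides and end below the window. Its one window is 72 x 72 mm, centred at press x = 0, y = -70 mm. Two rails at press x = +/-46.5 mm and two end stops stand on the plate, up to 167 mm above the worktop. Same origin and axes as the press. Robot must not touch it.
- pan_floor (a point): centre of the shutter's floor. The shutter is a square steel pan, open upward, sliding on the guard plate between the rails: outside 82 mm (x) x 84 mm (y), rim walls 4 mm thick and 14 mm high above the floor, inside 74 x 76 mm. Dip the closed fingertips into the pan and push its rim wall. Floor is 163.5 mm above the worktop; axes are those of the press. Shut, it covers the window and lies over its centre.
- shutter (a joint): shutter position in m: 0 shut (over the window), 0.095 fully open, moving along press +y. About 1.5 N of friction; stays where it is left.
- paddle (a point): top centre of the lever's black paddle, 44 x 44 mm, seen through the window (hidden while the shutter is shut). Paddle up it lies 145 mm above the worktop (15 mm below the guard's top), pressed down 123 mm; directly under the window's centre.
- lever (a joint): lever angle in rad: 0 up, 0.12 fully down at a hard stop (paddle 22 mm lower, lever 180 mm long). Stiff: takes about 5 to 7 N at the paddle, and stays where it is left.
- foot: rubber foot, 34 mm across, on the ram under the lever; the lever drives it down onto the jar's cap; sprung, it meets the cap at about 0.08 rad of lever and presses with about 3 N when the lever is fully down.
- clamp_jar: small amber jar with a cream cap, 45 mm across, 83 mm high, standing loose in the nest of the press under the foot; origin at the centre of its underside. Leave it there.
- salt: clear salt shaker with a grey cap, 44 mm across, 90 mm high, origin at the centre of its underside; a bystander.
- mill: wooden pepper mill, 58 mm across, 170 mm high, origin at the centre of its underside; a bystander.
- peanut: squat jar with a black lid, 68 mm across, 100 mm high, origin at the centre of its underside; a bystander.

How it is judged:
By the outcome, as a careful person would: the job done as asked, in the order asked, and still so for the second after the job is handed in, with the robot touching nothing.
It also fails if it takes over 58 s, if anything falls off the work surface, if the arm or the gripper's body presses on something with over 40 N, if the wrist force passes 120 N, or if a joint passes its speed limit or range.

## Robot

A 6-joint arm with a two-finger parallel gripper is mounted at the origin on a cart in front of the work surface, level with it; the furniture and walls round the work are solid. World frame = base frame: x ahead of the robot, y to its left, z up, the work surface at z = 0. Lengths are in m, angles in rad, forces in N, time in s.
With the tool pointing down it reaches from about 0.3 to 0.875 m from the base axis. Payload 4.2 kg.
Tool frame: the origin (TCP) lies between the finger pads; the fingertips stand 8 mm ahead of it and the grasp point (between the pads) lies 11 mm behind it; x points along the fingers, z is the direction in which the jaws open and shut, and the axes are right-handed (so a half turn about x gives the same grasp; the last joint's range is limited). The gripper opens to 85 mm and grips with 20 to 120 N. Pads are 22 mm wide; open, the fingers measure 114 mm over their backs; the gripper's body (76 mm by 85 mm) begins 54 mm behind the grasp point. The pads swing forward as they close: fully open they stand 13 mm farther back than shut.
Start: joints at [-1.169, 0.32, 1.565, -0, 1.257, -0.02], TCP at [0.235, -0.525, 0.239] pointing down, gripper open.
Joint ranges: [-3.11, 3.11], [-0.84, 2.01], [0.21, 2.61], [-1.34, 4.49], [0.05, 2.63], [-2.56, 2.56]. Speed limits (rad/s): [2.57, 2.57, 3.14, 3.14, 3.14, 3.14].

## Interface

Orientations are given as a rotation vector (axis times angle).
In Python, from cell import ctrl, inverse_kinematics, grab_frame gives the robot as it stands. Calls block until the motion is done:
- ctrl.move_to(position, orientation): joint-space move of the TCP to a pose.
- ctrl.move_l(position, orientation=None, feed=0.15, max_force=None): straight line of the TCP; orientation=None keeps the orientation; feed is the mean speed in m/s. With max_force (N) it stops when the force on the tool has changed by that much, and returns True; else False.
- ctrl.movej(angles): joint-space move.
- ctrl.move_gripper(opening): finger opening in m; the grip force is fixed at half the most; returns when the fingers have stopped.
- ctrl.hold(seconds).
- inverse_kinematics(position, orientation): joint angles nearest the present ones, or None.
- ctrl.read_state(): the state.
- grab_frame(name): name is "scene" or "side" or "wrist"; returns a dict with "pixels" (420x560x3 uint8, red, green, blue), "fov_y" (degrees; the focal length in pixels is half the picture's height over the tangent of half this angle, whatever the lens; pixels are square), "cx", "cy" (the principal point, pixels), "k1" (the pictures are not rectified: a ray, as slopes to the right and down, at radius r is drawn at 1 + k1 r^2 times it, then the intrinsics apply), "rvec" (rotation vector, rad) and "tvec" (3), from world to camera coordinates, as OpenCV has them; the wrist camera has in their place "tool_from_camera" (4x4, takes a point from camera to tool coordinates, whose origin is the TCP and whose axes are the tool frame's). Camera axes: x right, y down, z forward; pixel columns grow to the right and rows downward; lengths in m; the calibration is good to about 2 mm. A picture is of the moment at which its call begins: read the wrist's pose just before it. There is no depth.
A pose or a line that the arm cannot do raises ctrl.Unreachable and nothing moves.
- ctrl.sign_off(): hands the job in, once; it reports no verdict.
The state is a dict: "time_s": time; "joints": joint angles; "qvel": joint speeds; "tau": joint torques, N m; "tool_pos": TCP position; "eef_rot": TCP orientation; "ft_force": force on the tool from outside, world axes, zero at the start; "torque": the same for the moment, N m; "grip_width": finger opening in m.
Only numpy, scipy, OpenCV 4.12 (cv2) and the standard library are available. Lean on these libraries where they do the work, as an engineer would, in place of code of your own. Each camera call takes 0.05 s, during which the arm holds its last target.

## Working session

There is one attempt and no reset: what is moved stays moved. The work goes in short steps, each a Python script; the robot and the scene stay as the last script left them, time stands still between calls to the robot, and variables do not carry over. Pictures are saved under pics/ and viewed, and the job is handed in when it is done.

```bash
ls; mkdir -p pics; python3 - <<'E'
from cell import ctrl, grab_frame
import cv2
s=ctrl.read_state(); print(s)
for n in ["scene","side","wrist"]:
    f=grab_frame(n); cv2.imwrite(f"pics/a_{n}.png",f["pixels"][:,:,::-1]); print(n,{k:v for k,v in f.items() if k!="pixels"})
E
```

```text
pics
{'time_s': 0.0, 'joints': array([-1.16901836e+00,  3.20300261e-01,  1.56571853e+00, -1.05499087e-05,
        1.25740817e+00, -2.00197804e-02]), 'qvel': array([ 9.26947101e-05,  1.18629654e-03, -7.08869935e-04,  2.29437833e-03,
       -1.77389547e-03, -4.47682862e-04]), 'tau': array([-1.27821229e-03, -4.15528822e+01, -2.34163713e+01, -1.72102000e-04,
        8.07351200e-03,  1.32382457e-06]), 'tool_pos': array([ 0.23520378, -0.52416354,  0.23846212]), 'eef_rot': array([ 0.89417232,  1.38127823, -0.89249698]), 'ft_force': array([ 0.66832774,  0.08382538, -0.91845475]), 'torque': array([-0.00229115, -0.0368936 , -0.02077322]), 'grip_width': 0.08538478749276872}
scene {'fov_y': 46.545452476623026, 'cx': 280.3426182972712, 'cy': 207.6543208408632, 'k1': -0.1397397178687267, 'rvec': array([ 0.68765719, -2.35085648,  1.48459948]), 'tvec': array([0.49755689, 0.21843136, 0.97658372])}
side {'fov_y': 53.06384910333819, 'cx': 278.3920858581404, 'cy': 204.3089152338796, 'k1': -0.08702238895716226, 'rvec': array([ 0.24544531, -2.75233435,  1.35149437]), 'tvec': array([0.5410735 , 0.11413814, 0.92803515])}
wrist {'fov_y': 67.09967536594243, 'cx': 276.6347364335977, 'cy': 206.49347022951912, 'k1': -0.06053594697024256, 'tool_from_camera': array([[ 7.83372880e-04, -3.23895859e-01,  9.46092416e-01,
        -1.34751222e-01],
       [ 3.21831704e-04, -9.46092575e-01, -3.23896180e-01,
         8.25510776e-02],
       [ 9.99999641e-01,  5.58214017e-04, -6.36903309e-04,
         4.53106209e-04],
       [ 0.00000000e+00,  0.00000000e+00,  0.00000000e+00,
         1.00000000e+00]])}
```

View pics/a_scene.png

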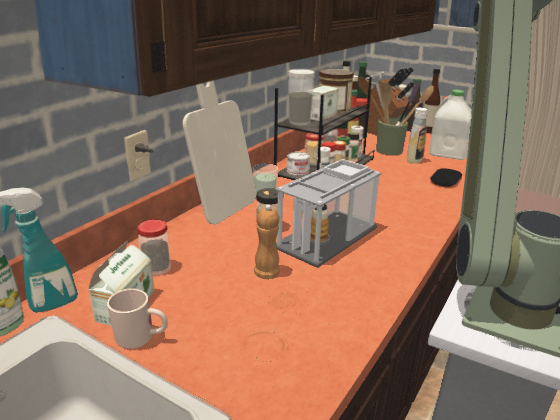

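View pics/a_side.png

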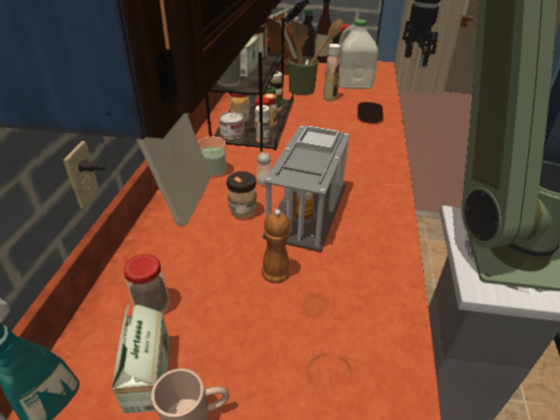

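View pics/a_wrist.png

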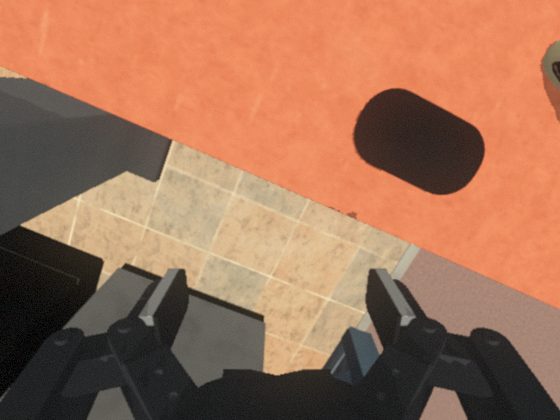

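```bash
python3 - <<'E'
import cv2
a=cv2.imread('pics/a_scene.png')[150:270,260:400]; b=cv2.imread('pics/a_side.png')[115:255,240:370]
cv2.imwrite('pics/c_scene.png',cv2.resize(a,None,fx=5,fy=5,interpolation=cv2.INTER_CUBIC)); cv2.imwrite('pics/c_side.png',cv2.resize(b,None,fx=4,fy=4,interpolation=cv2.INTER_CUBIC))
E
```

```text
(no output)
```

View pics/c_scene.png

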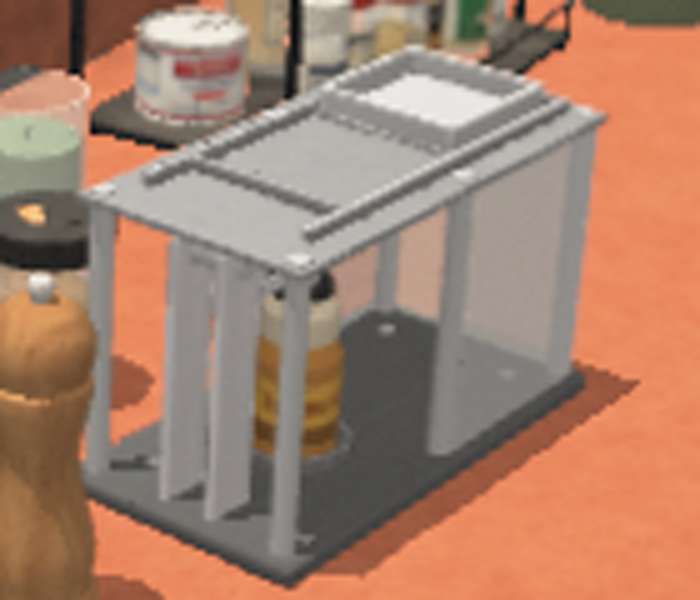

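View pics/c_side.png

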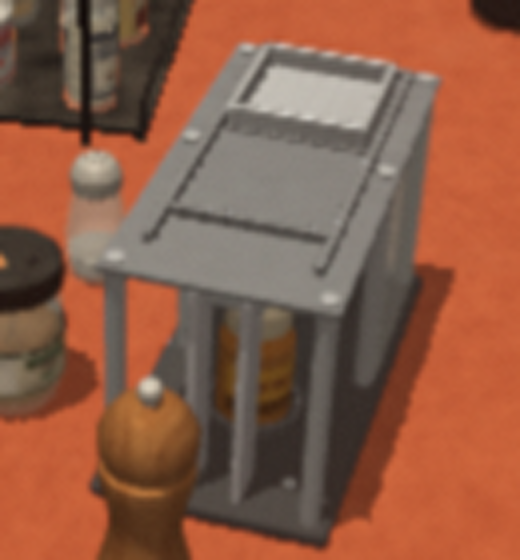

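```bash
cat > h.py <<'E'
import numpy as np, cv2
from scipy.spatial.transform import Rotation as R
def cam(f,tool=None):
    h,w=f["pixels"].shape[:2]; fl=h/2/np.tan(np.radians(f["fov_y"])/2)
    if "rvec" in f: Rc=R.from_rotvec(f["rvec"]).as_matrix(); t=np.array(f["tvec"])
    else:
        T=np.eye(4); T[:3,:3]=R.from_rotvec(tool["eef_rot"]).as_matrix(); T[:3,3]=tool["tool_pos"]
        M=np.linalg.inv(T@f["tool_from_camera"]); Rc=M[:3,:3]; t=M[:3,3]
    return dict(fl=fl,cx=f["cx"],cy=f["cy"],k1=f["k1"],R=Rc,t=t)
def proj(c,P):
    p=np.atleast_2d(P)@c["R"].T+c["t"]; s=p[:,:2]/p[:,2:]; r2=(s**2).sum(1,keepdims=True)
    return s*(1+c["k1"]*r2)*c["fl"]+[c["cx"],c["cy"]]
def press2world(q,P):
    P=np.atleast_2d(P); return np.c_[P[:,:2]@np.array([[np.cos(q[2]),np.sin(q[2])],[-np.sin(q[2]),np.cos(q[2])]])+q[:2],P[:,2]]
def down(yaw_z):  # tool x down, tool z along world angle yaw_z
    x=np.array([0,0,-1.]); z=np.array([np.cos(yaw_z),np.sin(yaw_z),0]); y=np.cross(z,x)
    return R.from_matrix(np.c_[x,y,z]).as_rotvec()
E
python3 - <<'E'
from h import *; from cell import grab_frame
from scipy.optimize import least_squares
S=cam(grab_frame("scene")); D=cam(grab_frame("side"))
sc=[((65,132,160),(88,193)),((-65,132,160),(300,275)),((-65,-132,160),(606,116)),((-70,135,0),(290,588)),((-70,-135,6),(584,380))]
sd=[((65,132,160),(103,264)),((-65,132,160),(340,308)),((-65,-132,160),(440,78)),((65,-132,160),(243,45)),((-70,135,0),(325,547))]
A=[(S,np.array([p for p,_ in sc])/1e3,(np.array([u for _,u in sc])+.5)/5-.5+[260,150]),(D,np.array([p for p,_ in sd])/1e3,(np.array([u for _,u in sd])+.5)/4-.5+[240,115])]
def res(q,A=A): return np.concatenate([(proj(c,press2world(q,P))-u).ravel() for c,P,u in A])
for y0 in (0,1.5,3,-1.5):
    for B in (A,A[:1],A[1:]):
        r=least_squares(lambda q:res(q,B),[.5,-.2,y0]); print(r.x,r.cost)
        if len(B)==2:print(np.round(r.fun.reshape(-1,2),1).tolist())
E
```

```text
[ 0.4885575  -0.07204875 -0.15253651] 11.335458232244482
[[-1.7, -1.3], [0.9, -1.4], [0.6, -1.7], [-0.0, -0.5], [1.0, -1.2], [-1.4, 0.2], [0.8, 1.7], [0.8, -0.5], [-0.5, -0.7], [0.6, 1.5]]
[ 0.48660791 -0.06690822 -0.14738757] 3.8584742869459823
[ 0.48893037 -0.07474031 -0.15349264] 3.5983812849399928
[ 0.4885575  -0.07204875 -0.15253651] 11.335458232244473
[[-1.7, -1.3], [0.9, -1.4], [0.6, -1.7], [-0.0, -0.5], [1.0, -1.2], [-1.4, 0.2], [0.8, 1.7], [0.8, -0.5], [-0.5, -0.7], [0.6, 1.5]]
[ 0.48660791 -0.06690822 -0.14738756] 3.8584742869462905
[ 0.48893037 -0.07474031 -0.15349265] 3.5983812849410466
[ 0.4885575  -0.07204875  6.13064881] 11.33545823224607
[[-1.7, -1.3], [0.9, -1.4], [0.6, -1.7], [-0.0, -0.5], [1.0, -1.2], [-1.4, 0.2], [0.8, 1.7], [0.8, -0.5], [-0.5, -0.7], [0.6, 1.5]]
[ 0.48660791 -0.06690822  6.13579776] 3.858474286946898
[ 0.48893037 -0.07474031  6.12969267] 3.5983812849399417
[ 0.4885575  -0.07204875 -0.15253651] 11.335458232244557
[[-1.7, -1.3], [0.9, -1.4], [0.6, -1.7], [-0.0, -0.5], [1.0, -1.2], [-1.4, 0.2], [0.8, 1.7], [0.8, -0.5], [-0.5, -0.7], [0.6, 1.5]]
[ 0.48660791 -0.06690822 -0.14738756] 3.858474286945955
[ 0.48893037 -0.07474031 -0.15349264] 3.5983812849401833
```

```bash
cat >> h.py <<'E'
Q0=np.array([.4885,-.0722,-.1525])
E
python3 - <<'E'
from h import *; from cell import *
for o in (0,np.pi,np.pi/2,-np.pi/2):
    for P in ((0,-.085,.29),(0,.0,.177),(0,-.07,.131)):
        print(o,P,np.round(inverse_kinematics(press2world(Q0,P)[0],down(Q0[2]+o)),2))
p=press2world(Q0,(0,-.085,.29))[0]
best=0
ctrl.move_gripper(0.0)
ctrl.move_to(p,down(Q0[2]))
s=ctrl.read_state(); f=grab_frame("wrist"); cv2.imwrite("pics/b_wrist.png",f["pixels"][:,:,::-1])
print(s)
np.save("b_state.npy",s,allow_pickle=True)
for n in ("scene","side"): cv2.imwrite(f"pics/b_{n}.png",grab_frame(n)["pixels"][:,:,::-1])
E
```

```text
0 (0, -0.085, 0.29) [-0.34  0.17  1.64 -0.    1.33 -0.19]
0 (0, 0.0, 0.177) [-0.17  0.24  1.84 -0.    1.06 -0.02]
0 (0, -0.07, 0.131) [-0.31  0.3   1.9  -0.    0.95 -0.16]Traceback (most recent call last):
  File "<stdin>", line 4, in <module>
    return _wrapfunc(a, 'round', decimals=decimals, out=out)
    return _wrapit(obj, method, *args, **kwds)
    result = getattr(arr, method)(*args, **kwds)
TypeError: unsupported operand type(s) for *: 'NoneType' and 'float'
```

```bash
python3 - <<'E'
from h import *; from cell import *
p=press2world(Q0,(0,-.085,.29))[0]
ctrl.move_gripper(0.0)
ctrl.move_to(p,down(Q0[2]))
s=ctrl.read_state(); f=grab_frame("wrist"); cv2.imwrite("pics/b_wrist.png",f["pixels"][:,:,::-1])
print(s["time_s"],s["tool_pos"],s["eef_rot"],down(Q0[2]),s["grip_width"],s["ft_force"])
np.save("b_cam.npy",cam(f,s),allow_pickle=True)
cv2.imwrite(f"pics/b_side.png",grab_frame("side")["pixels"][:,:,::-1])
E
```

```text
2.6417 [ 0.47539904 -0.15697913  0.28983481] [ 0.12046561  1.56778746 -0.12099854] [ 0.11975228  1.56747686 -0.11975228] 0.00021463754129651962 [-0.56426877 -0.40937689 -0.98884111]
```

View pics/b_wrist.png

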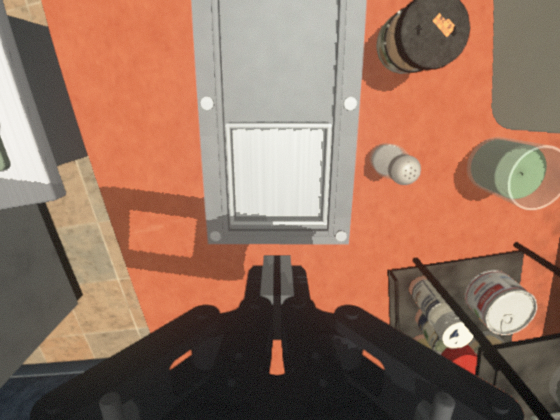

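View pics/b_side.png

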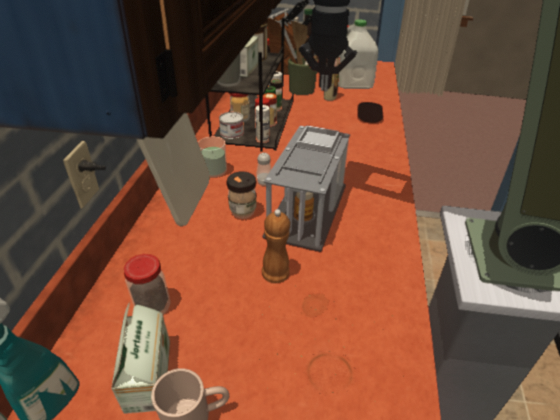

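```bash
python3 - <<'E'
from h import *; from cell import *
f=grab_frame("wrist"); M=f["tool_from_camera"]; c=cam(f,ctrl.read_state())
for u in ((278,256),(250,268),(312,268),(312,300),(335,318),(375,306),(400,325),(450,350),(505,390)):
    K=np.array([[c["fl"],0,c["cx"]],[0,c["fl"],c["cy"]],[0,0,1]]); n=cv2.undistortPoints(np.array([[u]],float),K,np.array([c["k1"],0,0,0]))[0,0]
    d=M[:3,:3]@[n[0],n[1],1]; o=M[:3,3]
    print(u,[np.round(1e3*(o+d*(y-o[1])/d[1]),0).tolist() for y in (0.0,.011,.02)])
a=cv2.imread('pics/b_wrist.png')[0:260,180:380]
cv2.imwrite('pics/c_wrist.png',cv2.resize(a[:130],None,fx=4,fy=4,interpolation=cv2.INTER_CUBIC))
cv2.imwrite('pics/c_wrist2.png',cv2.resize(a[110:],None,fx=4,fy=4,interpolation=cv2.INTER_CUBIC))
E
```

```text
(278, 256) [[22.0, 0.0, 0.0], [1.0, 11.0, 0.0], [-16.0, 20.0, -0.0]]
(250, 268) [[9.0, 0.0, -14.0], [-10.0, 11.0, -13.0], [-26.0, 20.0, -11.0]]
(312, 268) [[9.0, 0.0, 18.0], [-10.0, 11.0, 15.0], [-26.0, 20.0, 13.0]]
(312, 300) [[-19.0, 0.0, 15.0], [-34.0, 11.0, 13.0], [-47.0, 20.0, 11.0]]
(335, 318) [[-31.0, 0.0, 23.0], [-44.0, 11.0, 20.0], [-56.0, 20.0, 17.0]]
(375, 306) [[-23.0, 0.0, 41.0], [-38.0, 11.0, 35.0], [-50.0, 20.0, 31.0]]
(400, 325) [[-35.0, 0.0, 47.0], [-49.0, 11.0, 41.0], [-59.0, 20.0, 36.0]]
(450, 350) [[-49.0, 0.0, 60.0], [-60.0, 11.0, 52.0], [-70.0, 20.0, 46.0]]
(505, 390) [[-67.0, 0.0, 69.0], [-76.0, 11.0, 60.0], [-83.0, 20.0, 52.0]]
```

View pics/c_wrist.png

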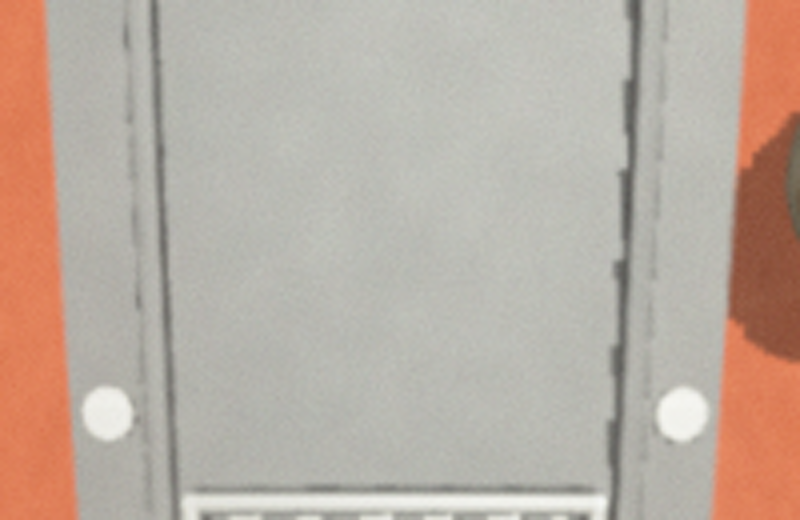

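View pics/c_wrist2.png

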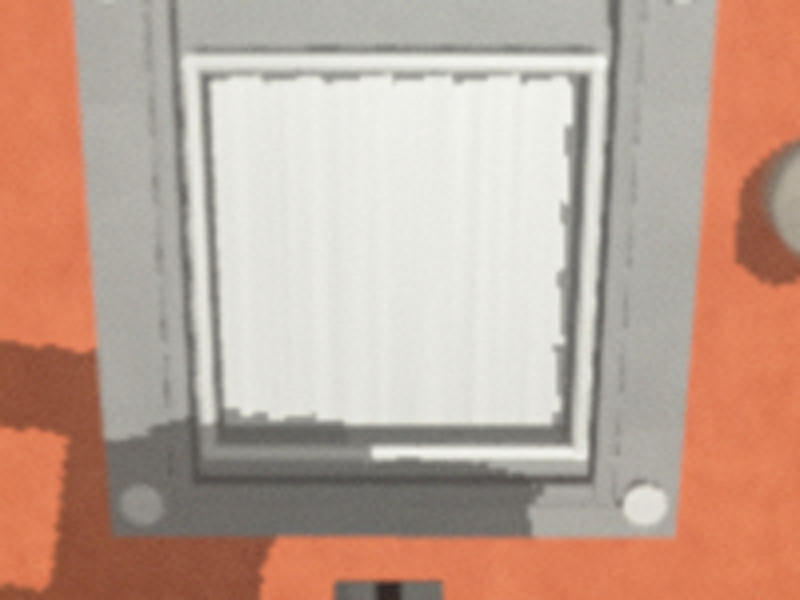

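```bash
python3 - <<'E'
from h import *; from cell import *
D=cam(grab_frame("side")); s=ctrl.read_state(); T=R.from_rotvec(s["eef_rot"]).as_matrix()
a=cv2.imread('pics/b_side.png')[0:90,270:390]; a=cv2.resize(a,None,fx=6,fy=6,interpolation=cv2.INTER_CUBIC)
for x in (8,-11,-29,-36,-46,-65):
  for z in (-41,0,41):
    u=(proj(D,s["tool_pos"]+T@(np.array([x,0,z])/1e3))[0]-[270,0]+.5)*6
    cv2.circle(a,tuple(int(v) for v in u),3,(0,255,255) if x!=-36 else (0,0,255),-1)
cv2.imwrite('pics/c_grip.png',a)
b=cv2.imread('pics/b_wrist.png')[240:420,100:460]; cv2.imwrite('pics/c_grip2.png',cv2.convertScaleAbs(cv2.resize(b,None,fx=2,fy=2),alpha=3,beta=20))
E
```

```text
(no output)
```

View pics/c_grip.png

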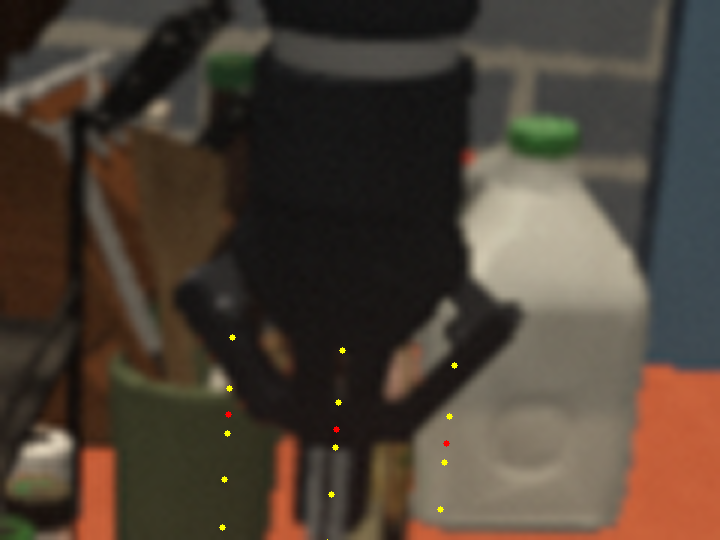

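View pics/c_grip2.png

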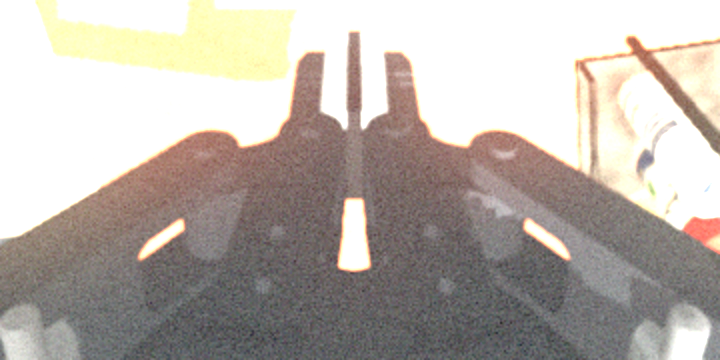

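```bash
python3 - <<'E'
from h import *; from scipy.optimize import least_squares
c=np.load("b_cam.npy",allow_pickle=True).item()
P=np.array([(-65,-132,160),(65,-132,160),(-41,-28,177.5),(41,-28,177.5),(41,-112,177.5),(-41,-112,177.5)])/1e3
u=(np.array([(112,538),(677,536),(182,54),(607,54),(588,462),(203,462)])+.5)/4-.5+[180,110]
E=np.array([(45,0),(747,0)]); eu=(E+.5)/4-.5+[180,0]
def res(v):
    q=v[:3]; r=(proj(c,press2world(q,P))-u).ravel()
    e=proj(c,press2world(q,[(-.065,v[3],.16),(.065,v[4],.16)]))-eu
    return np.r_[r,e.ravel()]
r=least_squares(res,[*Q0,0.05,.05]); print(r.x,r.cost); print(np.round(r.fun.reshape(-1,2),1).tolist())
E
```

```text
[ 0.4901632  -0.06625319 -0.1526878   0.06237039  0.06233023] 24.480135036273225
[[-0.1, -4.4], [0.1, -4.0], [-0.4, 1.7], [0.9, 1.7], [0.3, 1.8], [-0.5, 1.8], [-0.1, 0.0], [-0.2, -0.0]]
```

```bash
sed -i 's/^Q0=.*/Q0=np.array([.4901,-.0670,-.1527])/' h.py; python3 - <<'E'
from h import *; from cell import *
o=down(Q0[2])
W=lambda x,y,z: press2world(Q0,(x,y,z))[0]
def st(m):
    s=ctrl.read_state(); d=s["tool_pos"][:2]-Q0[:2]; cq,sq=np.cos(Q0[2]),np.sin(Q0[2])
    print(m,round(s["time_s"],2),"press xy mm",np.round([1e3*(d[0]*cq+d[1]*sq),1e3*(-d[0]*sq+d[1]*cq)],1),"z",round(s["tool_pos"][2],4),"F",np.round(s["ft_force"],1))
ctrl.move_l(W(0,-.066,.215),o,feed=.1); st("above")
h=ctrl.move_l(W(0,-.066,.1775),feed=.05,max_force=4); st(h)
if not h:
    h=ctrl.move_l(W(0,.055,.1775),feed=.05,max_force=5); st(h)
cv2.imwrite("pics/d_side.png",grab_frame("side")["pixels"][:,:,::-1])
cv2.imwrite("pics/d_wrist.png",grab_frame("wrist")["pixels"][:,:,::-1])
E
```

```text
above 3.78 press xy mm [  0.4 -66.1] z 0.2156 F [ 0.6 -0.3 -0.5]
False 4.68 press xy mm [  0.2 -66. ] z 0.1777 F [-0.1  0.3  0. ]
True 6.76 press xy mm [-0.  49.4] z 0.1772 F [ 0.3 -1.2  0.9]
```

View pics/d_side.png

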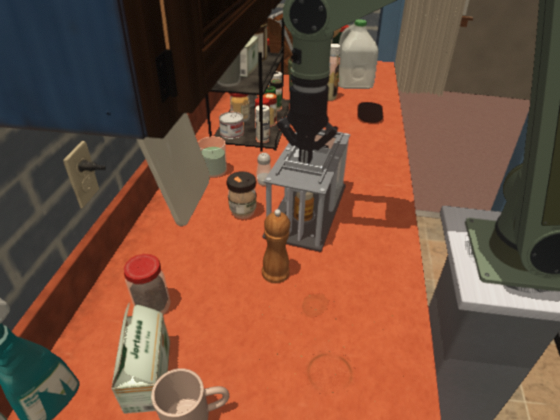

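View pics/d_wrist.png

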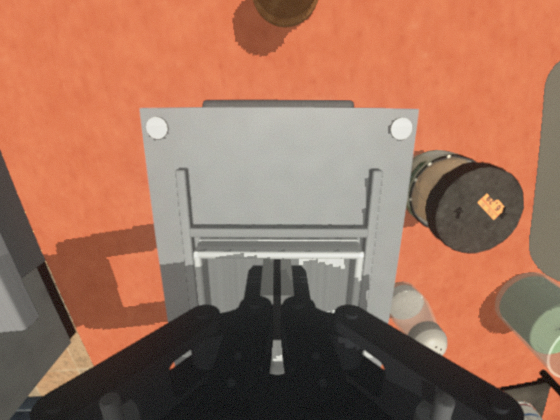

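```bash
cat >> h.py <<'E'
from cell import *
W=lambda x,y,z: press2world(Q0,(x,y,z))[0]
def st(m):
    s=ctrl.read_state(); d=s["tool_pos"][:2]-Q0[:2]; cq,sq=np.cos(Q0[2]),np.sin(Q0[2])
    print(m,round(s["time_s"],2),"press xy mm",np.round([1e3*(d[0]*cq+d[1]*sq),1e3*(-d[0]*sq+d[1]*cq)],1),"z",round(s["tool_pos"][2],4),"F",np.round(s["ft_force"],1))
E
python3 - <<'E'
from h import *
h=ctrl.move_l(W(0,.057,.1775),feed=.03,max_force=7); st(h)
ctrl.move_l(W(0,.04,.1775),feed=.06); st("back")
ctrl.move_l(W(0,.03,.215),feed=.1)
ctrl.move_l(W(0,-.07,.31),down(Q0[2]),feed=.15); st("view")
s=ctrl.read_state(); f=grab_frame("wrist"); cv2.imwrite("pics/e_wrist.png",f["pixels"][:,:,::-1]); np.save("e_cam.npy",cam(f,s),allow_pickle=True)
a=f["pixels"][:,:,::-1]
cv2.imwrite('pics/e_c.png',cv2.resize(a[0:280,160:400],None,fx=2.8,fy=2.1,interpolation=cv2.INTER_CUBIC))
E
```

```text
True 7.07 press xy mm [-0.4 49.4] z 0.1766 F [ 0.1 -1.8  2.2]
back 7.38 press xy mm [-0.1 39.7] z 0.1774 F [ 0.  -0.3  0.2]
view 8.98 press xy mm [ -0.4 -69.6] z 0.3092 F [0.2 0.  0.2]
```

View pics/e_c.png

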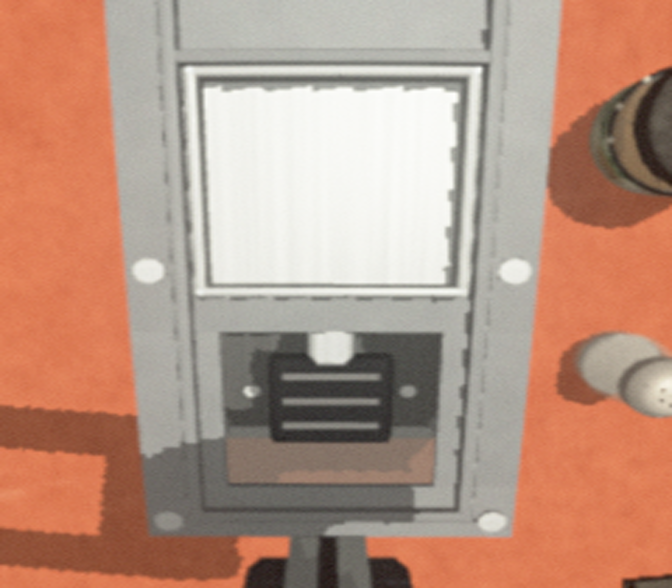

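```bash
python3 - <<'E'
from h import *; from scipy.optimize import least_squares
c=np.load("e_cam.npy",allow_pickle=True).item()
U=lambda L:(np.array(L)+.5)/[2.8,2.1]-.5+[160,0]
sets={"window":([(-36,-34,160),(36,-34,160),(36,-106,160),(-36,-106,160)],[(220,332),(443,332),(435,486),(228,486)]),
"paddle":([(-22,-48,145),(22,-48,145),(22,-92,145),(-22,-92,145)],[(272,352),(391,352),(391,442),(271,442)]),
"pan":([(-41,67,177.5),(41,67,177.5),(41,-17,177.5),(-41,-17,177.5)],[(182,66),(482,66),(468,296),(198,296)]),
"plate":([(-65,-132,160),(65,-132,160)],[(148,536),(512,536)])}
for k,(P,L) in sets.items():
    P=np.array(P)/1e3;u=U(L)
    r=least_squares(lambda q:(proj(c,press2world(q,P))-u).ravel(),Q0); print(k,r.x,np.round(r.fun.reshape(-1,2),1).tolist())
    r=least_squares(lambda q:(proj(c,press2world([*q[:2],Q0[2]],P+[0,0,q[2]]))-u).ravel(),[*Q0[:2],0]); print("  z free",r.x)
E
```

```text
window [ 0.48954284 -0.07035746 -0.15099577] [[-0.1, -0.1], [0.1, -0.1], [-0.1, 0.1], [0.0, 0.1]]
  z free [ 4.89641318e-01 -7.04952964e-02 -4.33730250e-04]
paddle [ 0.48998049 -0.06819403 -0.15318744] [[-1.7, -0.2], [1.7, -0.1], [0.6, 0.3], [-0.5, 0.2]]
  z free [ 0.48957596 -0.0707801  -0.00957277]
pan [ 0.48976824 -0.07047366 -0.14950357] [[-0.2, -0.4], [0.4, -0.6], [0.8, 0.5], [-1.1, 0.7]]
  z free [ 0.48972003 -0.07028156 -0.00293079]
plate [ 0.48906465 -0.07017789 -0.15114712] [[0.3, -0.0], [-0.3, -0.0]]
  z free [ 0.48936157 -0.06962992  0.0011695 ]
```

```bash
sed -i 's/^Q0=.*/Q0=np.array([.4896,-.0704,-.151])/' h.py; python3 - <<'E'
from h import *
ctrl.move_l(W(0,-.07,.19),down(Q0[2]),feed=.1); st("above")
h=ctrl.move_l(W(0,-.07,.158),feed=.05,max_force=4); st(h)
if not h:
    h=ctrl.move_l(W(0,-.07,.127),feed=.02,max_force=14); st(h)
cv2.imwrite("pics/f_side.png",cv2.resize(grab_frame("side")["pixels"][60:280,200:420,::-1],None,fx=2.6,fy=2.6))
cv2.imwrite("pics/f_wrist.png",grab_frame("wrist")["pixels"][:,:,::-1])
E
```

```text
above 10.38 press xy mm [  0.4 -70.1] z 0.1906 F [-0.  -0.3 -0.1]
False 11.18 press xy mm [  0.2 -70.1] z 0.1581 F [-0.3  0.1 -0.6]
True 12.39 press xy mm [  0.1 -69.5] z 0.132 F [-1.2  1.   5.6]
```

View pics/f_side.png

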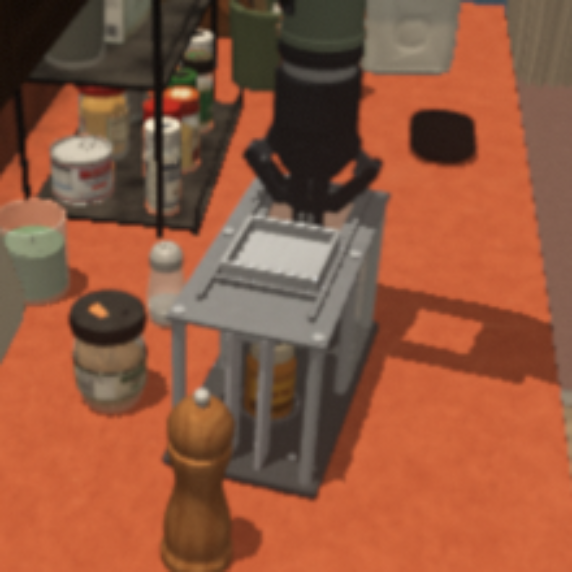

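View pics/f_wrist.png

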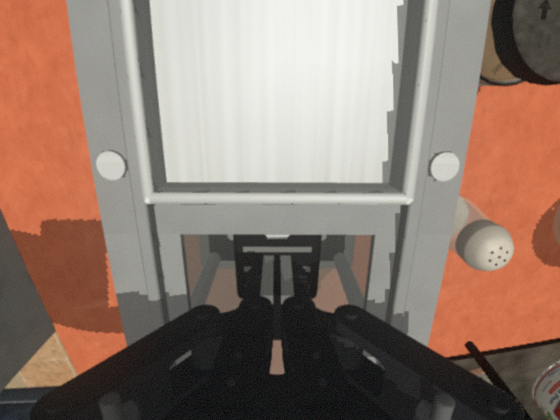

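```bash
python3 - <<'E'
from h import *
h=ctrl.move_l(W(0,-.07,.126),feed=.015,max_force=14); st(h)
ctrl.hold(.2); st("hold")
ctrl.move_l(W(0,-.07,.16),feed=.05); st("up")
ctrl.move_l(W(0,-.07,.31),feed=.15); st("view")
s=ctrl.read_state(); f=grab_frame("wrist"); np.save("g_cam.npy",cam(f,s),allow_pickle=True)
cv2.imwrite('pics/g_c.png',cv2.resize(f["pixels"][0:280,160:400,::-1],None,fx=2.8,fy=2.1,interpolation=cv2.INTER_CUBIC))
E
```

```text
True 12.73 press xy mm [  0.2 -69.5] z 0.132 F [-0.3  0.7  6.8]
hold 12.93 press xy mm [  0.2 -69.5] z 0.132 F [-2.   0.3  6.8]
up 13.65 press xy mm [ -0.2 -70. ] z 0.1599 F [ 0.1  1.1 -0.2]
view 14.8 press xy mm [ -0.5 -69.9] z 0.309 F [ 0.1 -0.5 -0.9]
```

View pics/g_c.png

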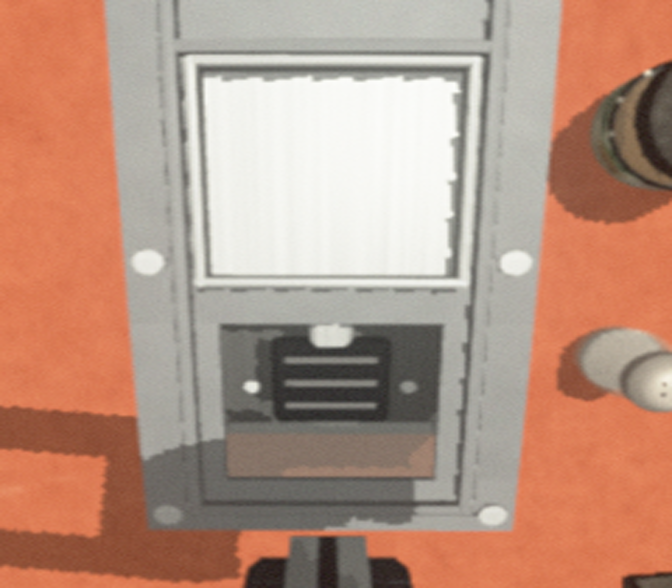

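```bash
python3 - <<'E'
from h import *
V=lambda p:(p-[160,0]+.5)*[2.8,2.1]
e=np.load("e_cam.npy",allow_pickle=True).item();g=np.load("g_cam.npy",allow_pickle=True).item()
for n,c,zs in (("up",e,(.145,)),("down",g,(.145,.127,.123))):
  print(n,"win",V(proj(c,W(0,-.106,.16)))[0].round(), "plate",V(proj(c,W(0,-.132,.16)))[0].round())
  for z in zs: print(z,V(proj(c,[W(-.022,-.048,z),W(.022,-.048,z),W(.022,-.092,z)])).round(0).tolist())
E
```

```text
up win [332. 487.] plate [332. 537.]
0.145 [[268.0, 357.0], [396.0, 357.0], [393.0, 447.0]]
down win [332. 480.] plate [332. 531.]
0.145 [[268.0, 350.0], [397.0, 350.0], [394.0, 441.0]]
0.127 [[271.0, 342.0], [393.0, 342.0], [390.0, 429.0]]
0.123 [[272.0, 341.0], [392.0, 341.0], [390.0, 427.0]]
```

```bash
python3 - <<'E'
from h import *
ctrl.move_l(W(0,.02,.215),down(Q0[2]),feed=.15); st("above")
h=ctrl.move_l(W(0,.02,.1775),feed=.05,max_force=4); st(h)
if not h:
    h=ctrl.move_l(W(0,-.104,.1775),feed=.05,max_force=5); st(h)
    h=ctrl.move_l(W(0,-.104,.1775),feed=.03,max_force=7); st(h)
    ctrl.move_l(W(0,-.085,.1775),feed=.06); st("back")
    ctrl.move_l(W(0,-.08,.215),feed=.1)
    ctrl.move_l(W(0,-.09,.31),down(Q0[2]),feed=.15); st("view")
s=ctrl.read_state(); f=grab_frame("wrist"); np.save("i_cam.npy",cam(f,s),allow_pickle=True)
cv2.imwrite('pics/i_c.png',cv2.resize(f["pixels"][0:280,160:400,::-1],None,fx=2.8,fy=2.1,interpolation=cv2.INTER_CUBIC))
cv2.imwrite("pics/i_side.png",grab_frame("side")["pixels"][:,:,::-1])
V=lambda p:(p-[160,0]+.5)*[2.8,2.1]
c=cam(f,s); print(V(proj(c,[W(-.041,-.028,.1775),W(.041,-.112,.1775),W(.065,-.132,.16)])).round())
E
```

```text
above 15.88 press xy mm [ 0.5 19.7] z 0.2156 F [0.5 1.1 0.7]
False 16.77 press xy mm [ 0.2 20. ] z 0.1777 F [-0.7  0.2  0.4]
True 18.85 press xy mm [ -0.4 -96.2] z 0.177 F [-0.7  2.1  1. ]
True 19.06 press xy mm [ -0.6 -96.2] z 0.1766 F [-0.5  1.   1. ]
back 19.39 press xy mm [ -0.  -84.6] z 0.1774 F [-0.7 -0.7  0.2]
view 20.7 press xy mm [ -0.6 -89.9] z 0.3088 F [ 0.4 -0.3 -0.7]
[[193. 265.]
 [460. 465.]
 [519. 492.]]
```

View pics/i_c.png

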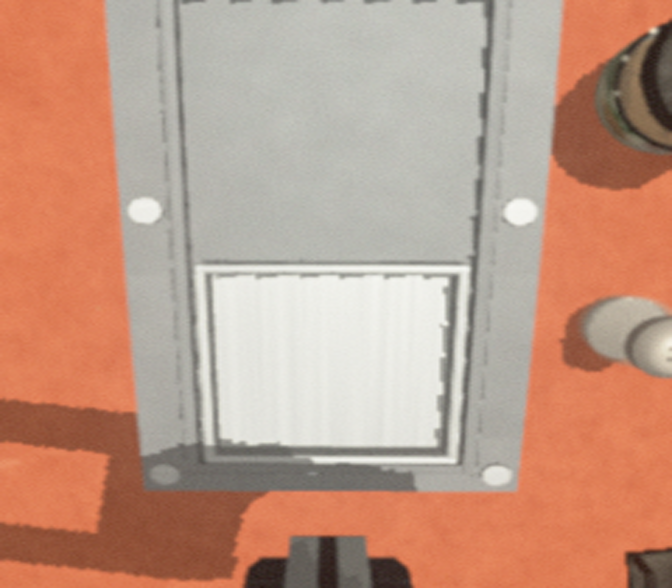

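View pics/i_side.png

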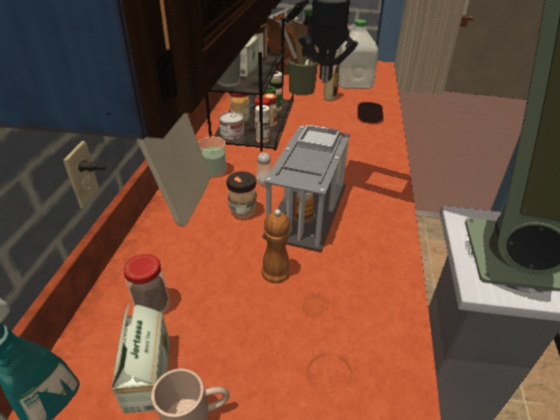

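```bash
python3 - <<'E'
from h import *
print(ctrl.sign_off()); st("done")
E
```

```text
the job is handed in; nothing more can be done
None
the job is handed in; nothing more can be done
```

The jar is clamped and the shutter is shut again; I handed the job in at about 21 s, inside the 58 s limit. I pushed the shutter open to its stop, pressed the paddle through the window, pushed the shutter back to its other stop and withdrew upward.

**Shutter:** The fingers' contact points at the two ends were 149 mm apart, which matches 95 mm of travel plus the clearance inside the pan. In the last wrist picture the pan's rim lies within about 2 px (enlarged picture) of where the shut position predicts it.

**Lever:** The first press stopped at TCP z = 0.132. A second press, set to stop after a 14 N rise, did not move it further. The planned full-down height was 0.131, so this fits the hard stop within calibration. After the fingers withdrew, a picture through the open window showed the paddle still down. I did not see it again once the shutter was shut.

**Forces and contact:** The shutter pushes were set to stop at 5 to 7 N and the paddle presses at 14 N. No unexpected forces showed up during the moves. The mill, salt and peanut jar look unmoved in the last side picture.

**One disagreement:** My first pose estimates for the press differed by about 5 mm along its length. In the first wrist picture the pan also appeared about 5 mm from its shut position. The pose I used for the paddle press and the closing push came from the open window, and the window, the open pan and the plate's corners agreed on it within about 1 mm.

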